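Clamp a sample bottle and ease the thumbscrew a quarter turn

ROBOT

A 6-joint arm with a two-finger parallel gripper is mounted at the origin on the work surface. World frame = base frame: x ahead of the robot, y to its left, z up, the work surface at z = 0. Lengths are in mm, angles in degrees, forces in N, time in s.
With the tool pointing down it reaches from about 325 to 775 mm from the base axis. Payload 5.5 kg.
Tool frame: the origin (TCP) lies midway between the tips of the shut fingers; the grasp point (between the pads) lies 19 mm behind it; z points along the fingers, y is the direction in which the jaws open and shut (so a half turn about z gives the same grasp; the last joint's range is limited). The gripper opens to 88 mm and grips with 3 to 60 N. Pads are 20 mm wide; open, the fingers measure 115 mm over their backs; the gripper's body (75 mm by 178 mm) begins 61 mm behind the grasp point.
Start: joints at [61.381, 5.22, 70.514, -0, 104.267, -3.249], TCP at [257.089, 542.145, 222.631] pointing down, gripper open.
Joint ranges: [-164.24, 164.24], [-49.07, 125.15], [9.68, 141.18], [-86.29, 266.29], [3.28, 154.24], [-151.56, 151.56]. Speed limits (degrees/s): [147.25, 147.25, 172.46, 180, 180, 180].

INTERFACE

Orientations are given as [roll, pitch, yaw] about the fixed x, y, z axes, in that order (R = Rz(yaw) Ry(pitch) Rx(roll)).
In Python, from rig import manip gives the robot as it stands.
- The arm moves only by the shell command python3 -m creep 'ROWS' [OPENING] [FORCE]. ROWS is JSON, a list of rows, each an object with "translation": the shift along the tool's x, y, z in cm, a list of three; "spin": the turn about the tool's z in rad. In form: [{"translation": [dx, dy, dz], "spin": spin}, ...]. A call has exactly 8 rows; each row is the pose to reach, as a shift and turn from the pose commanded when the call began, along the tool's axes at that moment; what a row does not reach only later rows make up. A row lasts 1/10 s, in which the tool goes at most 50 mm and 8.59 degrees, less where a joint would pass 70% of its speed; a pose out of reach is approached as far as the arm can. A call with a gripper value outside its range is refused whole. OPENING is the finger opening in cm, from 0 to 8.78, set as the call begins (- or left out, the last holds). The fingers move at their own pace and stop on an object; FORCE is the grip in N (left out, the last holds). Time passes only in rows, so rows that repeat a pose let the fingers close, or fill a call up. It gives the time, the measured TCP pose, the force and the opening at its end, in the units of the state.
- manip.get_state(): the state, without advancing time (a new reading comes with each control period).
- manip.get_image(name): name is "scene" or "top" or "wrist"; returns the picture (384x512x3 uint8, red, green, blue); there is no depth.
- manip.camera_params(name): a dict with "fx", "fy", "cx", "cy" (pixels), "R" (3x3) and "t" (3): a world point X has camera coordinates R X + t; the wrist camera has in their place "hand_eye" (4x4, takes a point from camera to tool coordinates, whose origin is the TCP and whose axes are the flange's). Camera axes: x right, y down, z forward; pixel columns grow to the right and rows downward; lengths in mm; the calibration is good to about 2 mm. A picture is of the moment at which its call begins: read the wrist's pose just before it. camera_params takes no time and is no camera call.
- manip.sign_off(): hands the job in, once; it reports no verdict.
The state is a dict: "clock": time; "joint_pos": joint angles; "dq": joint speeds; "joint_torque": joint torques, N m; "tcp_pos": TCP position; "eef_rot": TCP orientation; "contact_force": force on the tool from outside, world axes, zero at the start; "moment": the same for the moment, N m; "grip_width": finger opening in mm.
Only numpy, scipy, OpenCV 4.12 (cv2) and the standard library are available. Lean on these libraries where they do the work, as an engineer would, in place of code of your own. Each camera call takes 0.05 s, during which the arm holds its last target.

TASK

Stand the amber sample bottle upright in the bottle clamp, between the V block and the rubber-faced jaw, and let go of it. Turn the thumbscrew clockwise until it bottoms, with the glass pinched firmly (over 10 N) but never squeezed beyond 80 N; hold it so for a moment, then back the screw off a quarter turn and let go. Leave the other bottles and the mortar where they are.

Things in the scene. Friction and masses are not known exactly. Their poses are not given: they have to be found in the camera images.
- amber_bottle_mid (a point): Centre (half-way up, 39 mm above its foot) of the loose amber glass sample bottle, the one to clamp: round, 40 mm diameter up to 54 mm high, then a shoulder and a white screw cap 30 mm in diameter, 78 mm tall in all, about 140 g, white label with a blue line. z axis up when it stands.
- clamp: Clamp bolted to the bench; origin on the bench below the bottle's place, z up. Base plate 8 mm thick (the bottle stands on it), 110 mm along x, y = -75 to 165 mm. Fixed V block on the -y side, centred on x = 0, top 36 mm above the bench, set differently each run and not measured: fully in it, the bottle axis is at y = -4 to 1 mm. Thumbscrew tower, 50 mm square, 50 mm tall, at y = 125 mm.
- jaw_face (a point): Centre of the moving jaw's black rubber face (36 mm wide, 28 mm high), 24 mm above the bench; jaw top 40 mm above the bench. Axes as the clamp's: clockwise turning moves the jaw to -y, towards the V block. At the start the opening is 6 to 12 mm wider than the bottle, so a bottle with its axis 23 mm in front of this face has room.
- thumbscrew_grip (a point): Point on the vertical axis of the thumbscrew, half-way up its head, 74 mm above the bench: black ribbed round head, 34 mm in diameter, 24 mm tall (from 62 to 86 mm above the bench), with a white mark on top from the axis towards the point's x axis. It turns with the screw and does not rise or sink.
- thumbscrew (a joint): Turning angle of the thumbscrew, rad, growing clockwise seen from above (closing); 16 mm of jaw travel per turn (2.55 mm per rad). Running free it takes 0.03 N m and it stays where it is left; each 10 N of jaw force adds 0.025 N m (the 0.03 of friction may hide part of it while the hand rests). Once the bottle is seated the jaw force rises by some 10 N per 0.05 rad.
- clear_bottle_mid (a point): Centre of a colourless bottle of the same shape and size, loose; leave it alone.
- green_bottle_mid (a point): Centre of a green bottle of the same shape and size, with a red line, loose; leave it alone.
- mortar: White ceramic mortar bowl, 90 mm in diameter, 45 mm tall, loose; origin under its centre; leave it alone.

How it is judged:
By the outcome, as a careful person would: the job done as asked, in the order asked, and still so for the second after the job is handed in, with the robot touching nothing.
It also fails if it takes over 72 s, if anything falls off the work surface, if the arm or the gripper's body presses on something with over 40 N, if the wrist force passes 120 N, or if a joint passes its speed limit or range.

## Working session

There is one attempt and no reset: what is moved stays moved. The work goes in short steps, Python scripts to look and compute and a shell command to move; the robot and the scene stay as the last step left them, time stands still between calls to the robot, and variables do not carry over. Pictures are saved under pics/ and viewed, and the job is handed in when it is done.

```bash
ls; mkdir -p pics; python3 - <<'E'
from rig import manip
import cv2,json
s=manip.get_state();print({k:s[k] for k in('clock','tcp_pos','eef_rot','grip_width','contact_force')})
for n in("scene","top","wrist"):
    cv2.imwrite(f"pics/a_{n}.png",manip.get_image(n)[:,:,::-1]); print(n,manip.camera_params(n))
E
```

```text
pics
{'clock': 0.0, 'tcp_pos': array([256.9500821 , 541.87717538, 221.52926252]), 'eef_rot': array([-1.79891885e+02, -4.39893719e-03,  1.54630091e+02]), 'grip_width': 87.72310637848557, 'contact_force': array([ 0.25505513, -0.6583018 ,  0.37922369])}
scene {'fx': 452.6919389347127, 'fy': 452.6919389347127, 'cx': 252.8698120309527, 'cy': 192.0578802633007, 'R': array([[-0.85086092,  0.52535209,  0.00639294],
       [ 0.38626055,  0.63374369, -0.67020275],
       [-0.3561439 , -0.56777999, -0.74215053]]), 't': array([ 544.41806393, -170.41695425, 1128.11430832])}
top {'fx': 381.7151366051979, 'fy': 381.7151366051979, 'cx': 250.25603288459703, 'cy': 189.58267631816474, 'R': array([[ 0.01729517, -0.99973241, -0.01536169],
       [-0.99392843, -0.015521  , -0.10892828],
       [ 0.1086607 ,  0.01715235, -0.99393091]]), 't': array([-43.89102816, 617.59548127, 824.61495239])}
wrist {'fx': 319.56318946455764, 'fy': 319.56318946455764, 'cx': 248.83894019956801, 'cy': 190.46428828752485, 'hand_eye': array([[-2.98197715e-04, -9.53213101e-01, -3.02299016e-01,
         8.39877961e+01],
       [ 9.99999932e-01, -2.18712404e-04, -2.96786168e-04,
        -1.44237184e+00],
       [ 2.16783919e-04, -3.02299084e-01,  9.53213102e-01,
        -1.60417123e+02],
       [ 0.00000000e+00,  0.00000000e+00,  0.00000000e+00,
         1.00000000e+00]])}
```

View pics/a_scene.png

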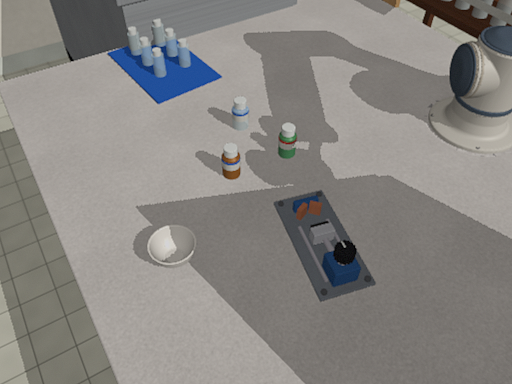

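View pics/a_top.png

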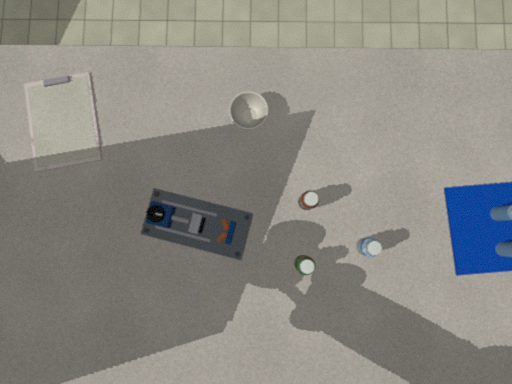

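View pics/a_wrist.png

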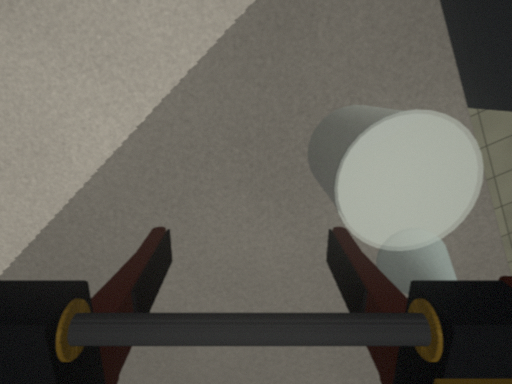

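The views show the amber bottle at top (310,199) and scene (231,160), with the clamp at top (200,223) and the thumbscrew at its left end. A tall white object sits to the right in the wrist view, on the world +y side, so I'll stay away from it. Next I'll zoom in for measuring.

```bash
python3 - <<'E'
import cv2
a=cv2.imread('pics/a_top.png');s=cv2.imread('pics/a_scene.png')
cv2.imwrite('pics/b_top.png',cv2.resize(a[180:270,135:255],None,fx=6,fy=6,interpolation=cv2.INTER_CUBIC))
cv2.imwrite('pics/b_scene.png',cv2.resize(s[185:305,260:390],None,fx=5,fy=5,interpolation=cv2.INTER_CUBIC)[:600])
cv2.imwrite('pics/b_top2.png',cv2.resize(a[180:280,290:400],None,fx=6,fy=6,interpolation=cv2.INTER_CUBIC))
cv2.imwrite('pics/b_scene2.png',cv2.resize(s[85:185,205:315],None,fx=6,fy=6,interpolation=cv2.INTER_CUBIC))
E
```

```text
(no output)
```

View pics/b_top.png

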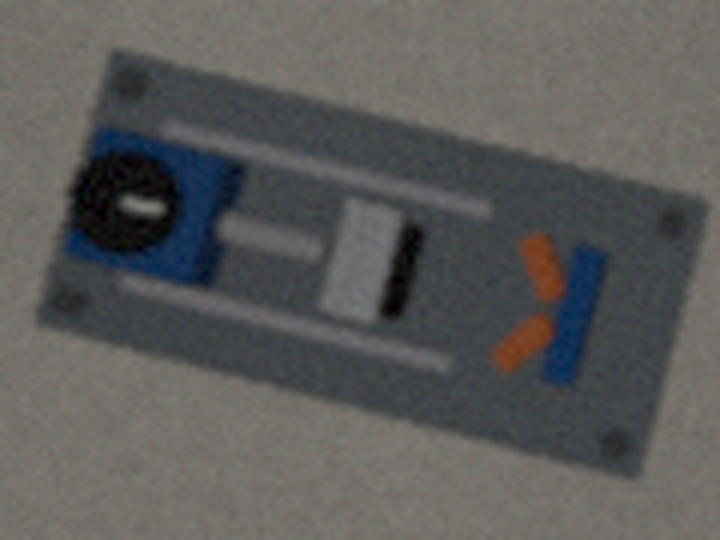

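View pics/b_scene.png

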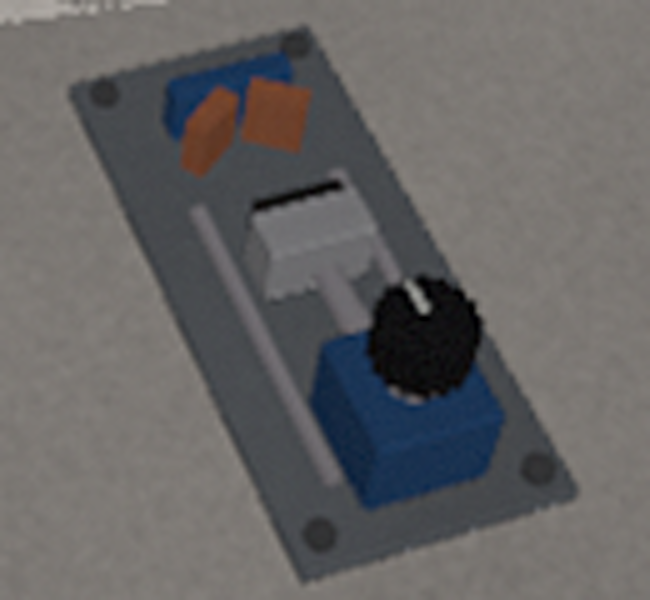

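View pics/b_top2.png

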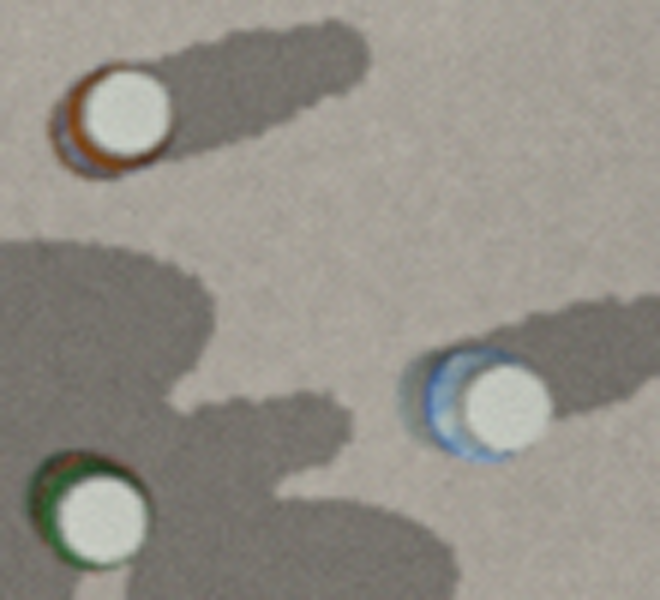

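View pics/b_scene2.png

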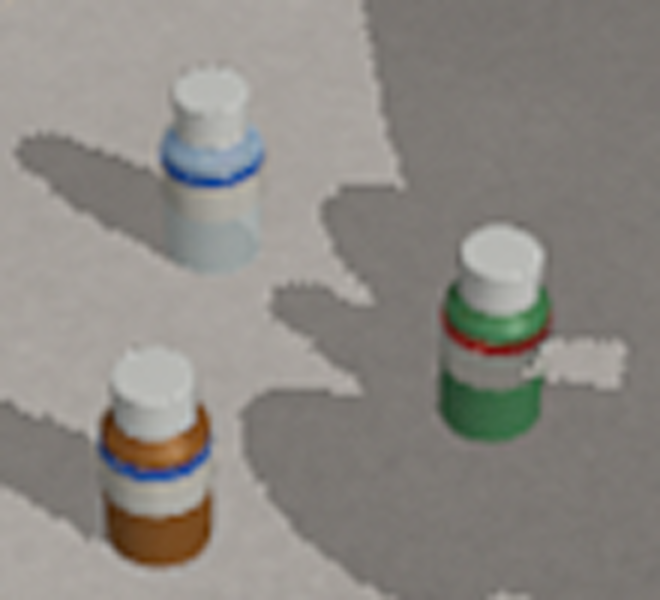

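The picks are the amber cap top at top (311,199) and scene (230,147), the plate corners in both views, and the screw mark. The bottle stands upright. Now I'll triangulate.

```bash
cat > h.py <<'E'
import numpy as np, cv2
from rig import manip
from scipy.spatial.transform import Rotation as Ro
def cam(n,st=None):
    p=manip.camera_params(n);K=np.array([[p['fx'],0,p['cx']],[0,p['fy'],p['cy']],[0,0,1]])
    if n!='wrist': return K,np.array(p['R']),np.array(p['t'])
    T=np.eye(4);T[:3,:3]=Ro.from_euler('xyz',st['eef_rot'],degrees=True).as_matrix();T[:3,3]=st['tcp_pos']
    C=np.linalg.inv(T@np.array(p['hand_eye']));return K,C[:3,:3],C[:3,3]
def ray(c,uv):
    K,R,t=c;d=R.T@np.linalg.solve(K,[uv[0],uv[1],1]);return -R.T@t,d/np.linalg.norm(d)
def plane(c,uv,z):
    o,d=ray(c,uv);return o+d*(z-o[2])/d[2]
def tri(*cu):
    A=np.zeros((3,3));b=np.zeros(3)
    for c,uv in cu:
        o,d=ray(c,uv);P=np.eye(3)-np.outer(d,d);A+=P;b+=P@o
    X=np.linalg.solve(A,b);return X,[round(np.linalg.norm((np.eye(3)-np.outer(ray(c,u)[1],ray(c,u)[1]))@(X-ray(c,u)[0])),2) for c,u in cu]
def proj(c,X):
    K,R,t=c;p=K@(R@np.asarray(X,float)+t);return p[:2]/p[2]
def tool(st,X):  # world point in tool coordinates
    R=Ro.from_euler('xyz',st['eef_rot'],degrees=True).as_matrix();return R.T@(np.asarray(X)-st['tcp_pos'])
E
python3 - <<'E'
from h import *
np.set_printoptions(precision=1,suppress=True)
T=cam('top');S=cam('scene')
t=lambda x,y:(135+(x+.5)/6-.5,180+(y+.5)/6-.5)
s=lambda x,y:(260+(x+.5)/5-.5,185+(y+.5)/5-.5)
t2=lambda x,y:(290+(x+.5)/6-.5,180+(y+.5)/6-.5)
s2=lambda x,y:(205+(x+.5)/6-.5,85+(y+.5)/6-.5)
for n,a,b in(('amber',t2(127,113),s2(152,374)),('clear',t2(508,408),s2(211,91)),('green',t2(104,519),s2(504,253))):
    print(n,tri((T,a),(S,b)),plane(T,a,78),plane(S,b,78))
cs=[]
for a,b in zip([(112,50),(708,200),(640,478),(40,325)],[(305,582),(70,88),(310,27),(578,490)]):
    X,r=tri((T,t(*a)),(S,s(*b)));print('corner',X,r,plane(T,t(*a),8),plane(S,s(*b),8));cs.append((plane(T,t(*a),8)+plane(S,s(*b),8))/2)
A,B,C,D=cs
print([np.linalg.norm(A-B),np.linalg.norm(B-C),np.linalg.norm(A-D)])
yd=(A-B)+(D-C);yd/=np.linalg.norm(yd);xd=np.array([yd[1],-yd[0],0])
print('y axis',yd,'clamp yaw',np.degrees(np.arctan2(xd[1],xd[0])))
c=(A+B+C+D)/4;o=c-45*yd;o[2]=0;print('clamp origin',o,'tower',o+125*yd)
w=lambda x,y,z:o+x*xd+y*yd+np.array([0,0,z])
print('screw',tri((T,t(124,203)),(S,s(427,310))),plane(T,t(124,203),86))
jt=plane(T,t(412,268),40);jr=plane(T,t(404,272),38)
for X in(jt,jr):print('jawface centre clamp',np.dot(X-o,xd),np.dot(X-o,yd))
E
```

```text
amber (array([ 596.5, -163.1,   76.8]), [np.float64(0.12), np.float64(0.12)]) [ 596.5 -163.    78. ] [ 597.  -161.9   78. ]
clear (array([ 495.1, -295.4,   75.5]), [np.float64(0.74), np.float64(0.74)]) [ 495.8 -295.1   78. ] [ 496.3 -291.9   78. ]
green (array([ 454. , -154.5,   76.2]), [np.float64(1.28), np.float64(1.28)]) [ 455.2 -155.1   78. ] [ 454.4 -152.    78. ]
corner [621.3 194.5   2.5] [np.float64(0.92), np.float64(0.92)] [621.4 192.3   8. ] [622.9 197.1   8. ]
corner [566.4 -38.8   4.1] [np.float64(1.17), np.float64(1.17)] [567.1 -39.6   8. ] [567.5 -35.3   8. ]
corner [460.  -14.4   4. ] [np.float64(1.69), np.float64(1.69)] [461.6 -15.6   8. ] [461.3 -10.7   8. ]
corner [514.6 217.1   3.2] [np.float64(0.67), np.float64(0.67)] [515.1 215.2   8. ] [516.8 219.2   8. ]
[np.float64(238.52019164969212), np.float64(108.6234633699751), np.float64(108.56043213787271)]
y axis [0.2 1.  0. ] clamp yaw -13.30362348933974
clamp origin [531.4  46.5   0. ] tower [560.1 168.2   0. ]
screw (array([558.5, 165.1,  84.9]), [np.float64(0.71), np.float64(0.71)]) [559.  164.3  86. ]
jawface centre clamp 2.0364929413090493 23.396573636487545
jawface centre clamp -0.14843983743807082 26.162109861406503
```

Both views agree: amber is at about (596,-163), standing 77 mm high. The clamp origin is at about (531,46) with yaw -13.3°, and the screw is at about (559,165). I'll move over the clamp for a closer look with the wrist camera.

```bash
python3 -m creep '[{"translation":[-2,-1.1,0],"spin":0.1},{"translation":[-6,-3.4,0],"spin":0.24},{"translation":[-10.3,-5.9,0],"spin":0.38},{"translation":[-14.6,-8.4,0],"spin":0.52},{"translation":[-19,-10.9,0],"spin":0.66},{"translation":[-23,-13.2,0],"spin":0.8},{"translation":[-26,-14.9,0],"spin":0.94},{"translation":[-28,-16,0],"spin":1.06}]'
python3 - <<'E'
from h import *
s=manip.get_state();print(s['tcp_pos'],s['eef_rot'],s['joint_pos'],tool(s,[549,123,222]))
E
```

```text
clock: 0.95
tcp_pos: [442.6, 275.2, 222.4]
eef_rot: [-180.0, 0.0, 93.4]
contact_force: [0.2, 1.4, -0.6]
grip_width: 87.9
[442.64716205 275.24802093 222.38133391] [-1.79993750e+02  3.28341452e-02  9.34466728e+01] [ 2.81526046e+01 -6.90858606e+00  8.25498536e+01 -2.80963195e-02
  1.04378132e+02  2.46989613e+01] [-158.36626894   97.00743943    0.46150561]
```

```bash
python3 -m creep '[{"translation":[-2,1.2,0],"spin":0.05},{"translation":[-5.5,3.3,0],"spin":0.12},{"translation":[-9.5,5.8,0],"spin":0.2},{"translation":[-13,8,0],"spin":0.26},{"translation":[-15,9.2,0],"spin":0.29},{"translation":[-15.8,9.7,0],"spin":0.29},{"translation":[-15.8,9.7,0],"spin":0.29},{"translation":[-15.8,9.7,0],"spin":0.29}]'
python3 - <<'E'
from h import *
import json
s=manip.get_state();print(s['tcp_pos'],s['eef_rot'],s['joint_pos'])
cv2.imwrite('pics/c_w.png',manip.get_image('wrist')[:,:,::-1])
json.dump({k:list(s[k]) for k in('tcp_pos','eef_rot')},open('pics/c_w.json','w'))
E
```

```text
clock: 1.75
tcp_pos: [548.6, 127.5, 222.6]
eef_rot: [-180.0, -0.0, 77.4]
contact_force: [-0.2, 0.6, 0.6]
grip_width: 87.7
[548.5729772  127.47247181 222.58045398] [-1.79969018e+02 -2.29809877e-02  7.73588216e+01] [ 9.60013525e+00 -4.61998069e-01  7.63561089e+01  3.40271920e-02
  1.04125866e+02  2.22496061e+01]
```

View pics/c_w.png

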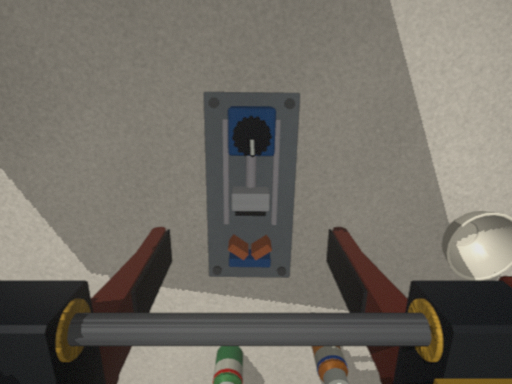

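The wrist view shows the whole clamp: screw head at (252,136), rubber edge at about y=213, V at about (249,248). I'll zoom in.

```bash
python3 - <<'E'
import cv2
a=cv2.imread('pics/c_w.png')
cv2.imwrite('pics/c_w1.png',cv2.resize(a[85:185,195:310],None,fx=6,fy=6,interpolation=cv2.INTER_CUBIC))
cv2.imwrite('pics/c_w2.png',cv2.resize(a[180:280,195:310],None,fx=6,fy=6,interpolation=cv2.INTER_CUBIC))
E
```

```text
(no output)
```

View pics/c_w1.png

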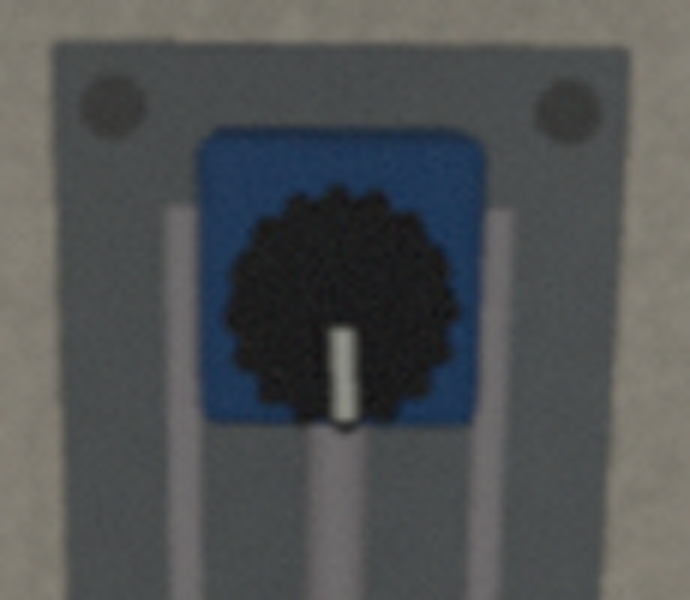

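View pics/c_w2.png

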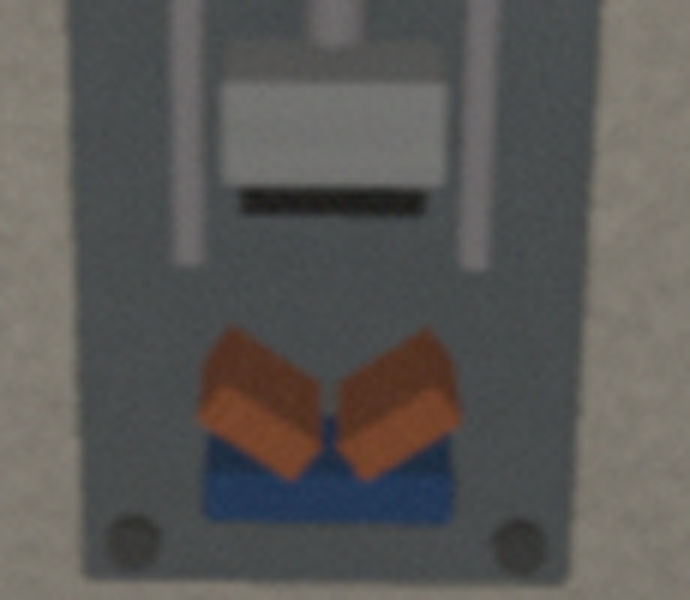

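```bash
python3 - <<'E'
from h import *
import json
np.set_printoptions(precision=1,suppress=True)
s={k:np.array(v) for k,v in json.load(open('pics/c_w.json')).items()}
W=cam('wrist',s);T=cam('top');S=cam('scene')
u1=lambda x,y:(195+(x+.5)/6-.5,85+(y+.5)/6-.5)
u2=lambda x,y:(195+(x+.5)/6-.5,180+(y+.5)/6-.5)
cs=[plane(W,u,8) for u in(u1(630,48),u2(568,582),u2(85,580),u1(52,42))]
A,B,C,D=cs;print(np.array(cs),[np.linalg.norm(A-B),np.linalg.norm(B-C),np.linalg.norm(A-D)])
yd=(A-B)+(D-C);yd/=np.linalg.norm(yd);xd=np.array([yd[1],-yd[0],0])
o=sum(cs)/4-45*yd;o[2]=0
print('yaw',np.degrees(np.arctan2(xd[1],xd[0])),'o',o,'screw at y125',o+125*yd)
L=lambda X:(np.dot(X-o,xd),np.dot(X-o,yd),X[2])
f=lambda n,X:print(n,X,'clamp',np.round(L(X),1))
f('screw mark inner',plane(W,u1(343,325),86))
f('screw head left/right',(plane(W,u1(226,310),86)+plane(W,u1(459,310),86))/2)
f('head l',plane(W,u1(226,310),86));f('head r',plane(W,u1(459,310),86));f('head far',plane(W,u1(340,186),86));
f('mark outer',plane(W,u1(345,420),86))
f('tower corner',plane(W,u1(198,132),50));f('tower corner',plane(W,u1(485,132),50));f('tower front',plane(W,u1(340,424),50))
f('jaw l',plane(W,u2(240,215),38));f('jaw r',plane(W,u2(426,215),38))
for n,p in(('Vl out',(222,388)),('Vl in',(320,445)),('Vr in',(338,440)),('Vr out',(440,388)),('vertex',(330,451))):f(n,plane(W,u2(*p),36))
E
```

```text
[[620.4 191.8   8. ]
 [566.  -38.7   8. ]
 [460.4 -14.5   8. ]
 [515.2 216.5   8. ]] [np.float64(236.84804245209614), np.float64(108.35623078232665), np.float64(108.06097039843377)]
yaw -13.307992224858776 o [530.1  45.    0. ] screw at y125 [558.9 166.6   0. ]
screw mark inner [558.7 164.5  86. ] clamp [  0.3 122.9  86. ]
screw head left/right [559.2 166.7  86. ] clamp [  0.2 125.2  86. ]
head l [541.6 170.7  86. ] clamp [-17.8 125.   86. ]
head r [576.7 162.8  86. ] clamp [ 18.2 125.4  86. ]
head far [562.8 185.1  86. ] clamp [ -0.4 143.8  86. ]
mark outer [555.8 149.9  86. ] clamp [  0.8 108.   86. ]
tower corner [541.1 196.2  50. ] clamp [-24.2 149.7  50. ]
tower corner [588.2 185.6  50. ] clamp [ 24.1 150.2  50. ]
tower front [553.6 142.3  50. ] clamp [  0.4 100.2  50. ]
jaw l [518.9  75.1  38. ] clamp [-17.9  26.7  38. ]
jaw r [554.   67.2  38. ] clamp [18.1 27.1 38. ]
Vl out [506.4  38.8  36. ] clamp [-21.7 -11.5  36. ]
Vl in [522.8  22.   36. ] clamp [ -1.9 -24.1  36. ]
Vr in [526.6  22.3  36. ] clamp [  1.8 -22.9  36. ]
Vr out [549.1  29.2  36. ] clamp [ 22.1 -11.   36. ]
vertex [524.5  20.2  36. ] clamp [  0.2 -25.4  36. ]
```

The clamp is now measured consistently: jaw face at y=27, and a V vertex that puts the seated bottle axis at y≈-2.3. The screw is at (559,166.5). Next I'll move above the amber bottle.

```bash
python3 -m creep '[{"translation":[-2,0.8,0],"spin":0},{"translation":[-6,2.4,0],"spin":0},{"translation":[-10.5,4.2,1],"spin":0.01},{"translation":[-15,6,2],"spin":0.01},{"translation":[-19.5,7.8,3],"spin":0.01},{"translation":[-24,9.6,4],"spin":0.01},{"translation":[-26.5,10.6,4],"spin":0.01},{"translation":[-27.3,11,4],"spin":0.01}]'
python3 - <<'E'
from h import *
import json
s=manip.get_state();print(s['tcp_pos'],s['eef_rot'],s['joint_pos'],s['dq'])
cv2.imwrite('pics/d_w.png',manip.get_image('wrist')[:,:,::-1])
json.dump({k:list(s[k]) for k in('tcp_pos','eef_rot')},open('pics/d_w.json','w'))
E
```

```text
clock: 2.6
tcp_pos: [596.0, -165.2, 182.0]
eef_rot: [-179.9, 0.0, 76.6]
contact_force: [0.6, 1.0, 0.5]
grip_width: 88.2
[ 596.02208082 -165.19833445  181.95597764] [-1.79936631e+02  1.01409124e-02  7.66373256e+01] [-1.86339471e+01  7.88574506e+00  7.17636506e+01 -1.61863952e-02
  1.00412773e+02 -5.27418399e+00] [-4.35035077  5.47335477 -7.3820005   1.42568087  1.33209034 -5.31933422]
```

View pics/d_w.png

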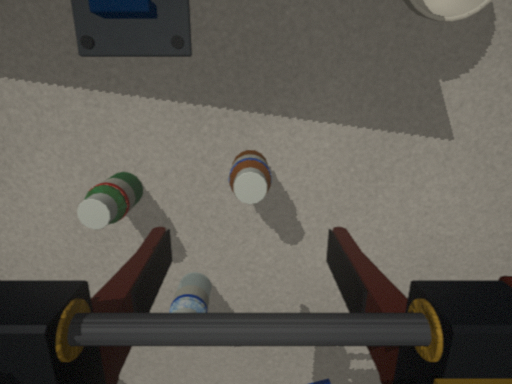

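The amber cap centre is at (250,186), almost under the tool. The green bottle, on the left, is well clear of the fingers.

```bash
python3 - <<'E'
from h import *
import json
np.set_printoptions(precision=1,suppress=True)
s={k:np.array(v) for k,v in json.load(open('pics/d_w.json')).items()}
W=cam('wrist',s);T=cam('top');S=cam('scene')
im=cv2.imread('pics/d_w.png');c=im[140:215,215:285]
hsv=cv2.cvtColor(c,cv2.COLOR_BGR2HSV)
m=((hsv[...,2]>185)&(hsv[...,1]<40)).astype('uint8');n,l,st,ce=cv2.connectedComponentsWithStats(m)
for i in range(1,n):
    if st[i,4]>50:print(st[i],ce[i]+[215,140])
cv2.imwrite('pics/d_w1.png',cv2.resize(c,None,fx=8,fy=8,interpolation=cv2.INTER_CUBIC))
for uv in((250,186),):
    print(plane(W,uv,78)); X=tri((W,uv),(T,(310.75,198.4)),(S,(229.9,146.9)));print(X)
now=manip.get_state();print(now['tcp_pos'],tool(now,plane(W,(250,186),78)))
E
```

```text
[ 596.7 -163.    78. ]
(array([ 596.6, -163.2,   76.9]), [np.float64(0.09), np.float64(0.1), np.float64(0.15)])
[ 596.4 -165.   182.4] [  2.1  -0.2 104.4]
```

View pics/d_w1.png

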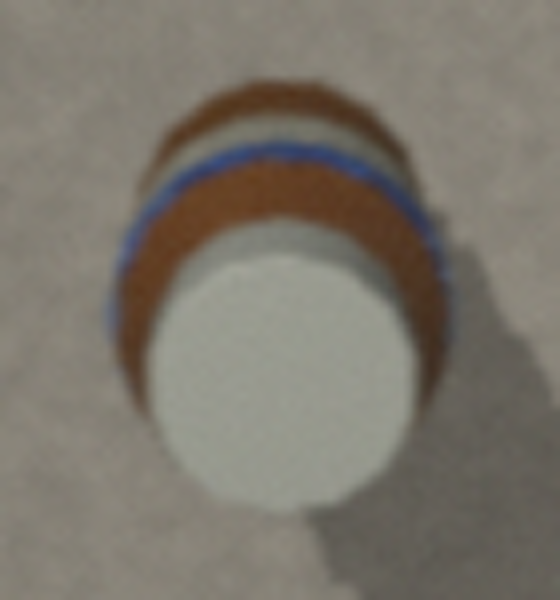

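```bash
python3 -m creep '[{"translation":[0.15,0,1],"spin":0},{"translation":[0.15,0,3.5],"spin":0},{"translation":[0.15,0,6.5],"spin":0},{"translation":[0.15,0,9.5],"spin":0},{"translation":[0.15,0,12],"spin":0},{"translation":[0.15,0,13.8],"spin":0},{"translation":[0.15,0,14.6],"spin":0},{"translation":[0.15,0,14.7],"spin":0}]'
python3 -m creep '[{"translation":[0,0,0],"spin":0},{"translation":[0,0,0],"spin":0},{"translation":[0,0,0],"spin":0},{"translation":[0,0,0],"spin":0},{"translation":[0,0,0],"spin":0},{"translation":[0,0,0],"spin":0},{"translation":[0,0,0],"spin":0},{"translation":[0,0,0],"spin":0}]' 3.0 15
python3 - <<'E'
from h import *
s=manip.get_state();print(s['tcp_pos'],s['eef_rot'],s['contact_force'])
cv2.imwrite('pics/e_w.png',manip.get_image('wrist')[:,:,::-1])
E
```

```text
clock: 3.45
tcp_pos: [596.0, -160.4, 34.5]
eef_rot: [-179.9, -0.0, 76.8]
contact_force: [-0.2, 0.4, -0.0]
grip_width: 87.8
clock: 4.25
tcp_pos: [596.7, -162.6, 35.8]
eef_rot: [180.0, 0.0, 76.7]
contact_force: [0.6, -0.6, 0.6]
grip_width: 39.4
[ 596.70747035 -162.61357047   35.75859891] [1.79978684e+02 5.20833271e-03 7.67030615e+01] [ 0.60089504 -0.57034429  0.60647616]
```

View pics/e_w.png

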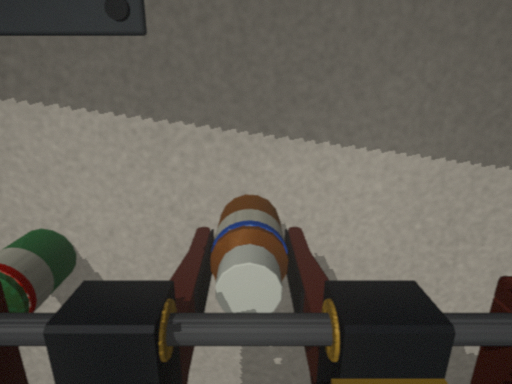

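The bottle is gripped (39.4 mm opening), upright and centred between the fingers. Now I'll lift and carry it.

```bash
python3 -m creep '[{"translation":[0,0,-1],"spin":0},{"translation":[0,0,-3],"spin":0},{"translation":[0,0,-5.5],"spin":0},{"translation":[0.5,-0.3,-8],"spin":0},{"translation":[2,-1.2,-9],"spin":0},{"translation":[4.5,-2.7,-9],"spin":0},{"translation":[8,-4.7,-9],"spin":0},{"translation":[11.5,-6.8,-9],"spin":0}]' - 20
python3 -m creep '[{"translation":[3,-1.8,0],"spin":0},{"translation":[5.5,-3.2,0],"spin":0},{"translation":[7,-4.1,0],"spin":0},{"translation":[7.5,-4.4,0],"spin":0},{"translation":[7.5,-4.4,0],"spin":0},{"translation":[7.5,-4.4,0],"spin":0},{"translation":[7.5,-4.4,0],"spin":0},{"translation":[7.5,-4.4,0],"spin":0}]'
python3 - <<'E'
from h import *
import json
s=manip.get_state();print(s['tcp_pos'],s['eef_rot'],s['contact_force'],s['grip_width'],tool(s,[530.8,47.9,43]))
for n in('scene','wrist','top'): cv2.imwrite(f'pics/f_{n}.png',manip.get_image(n)[:,:,::-1])
json.dump({k:list(s[k]) for k in('tcp_pos','eef_rot')},open('pics/f_w.json','w'))
im=cv2.imread('pics/f_scene.png');cv2.imwrite('pics/f_s1.png',cv2.resize(im[80:310,190:430],None,fx=2.5,fy=2.5,interpolation=cv2.INTER_CUBIC))
E
```

```text
clock: 5.1
tcp_pos: [555.6, -33.1, 125.0]
eef_rot: [-179.9, -0.0, 76.7]
contact_force: [0.1, -0.2, -0.5]
grip_width: 39.2
clock: 5.9
tcp_pos: [531.4, 47.4, 125.5]
eef_rot: [-180.0, 0.0, 76.6]
contact_force: [-0.6, -0.1, -0.5]
grip_width: 39.2
[531.42864527  47.35488551 125.48514057] [-1.79987684e+02  1.04549411e-02  7.66333507e+01] [-0.603658   -0.12359584 -0.51419511] 39.200070529706444 [ 0.40006774 -0.71990594 82.48522559]
```

View pics/f_s1.png

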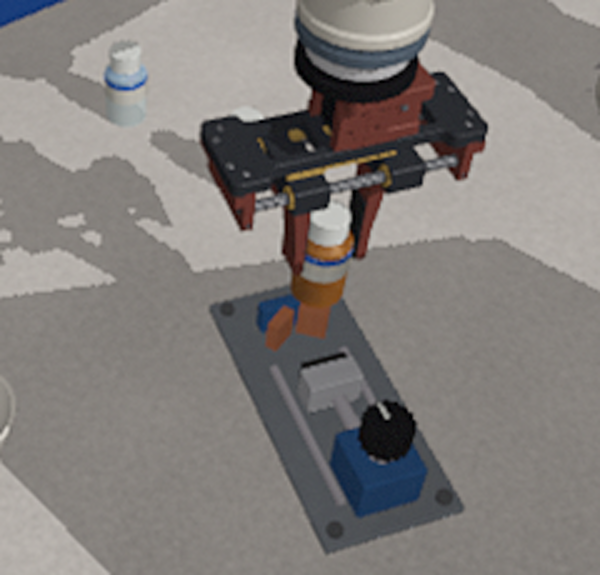

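View pics/f_wrist.png

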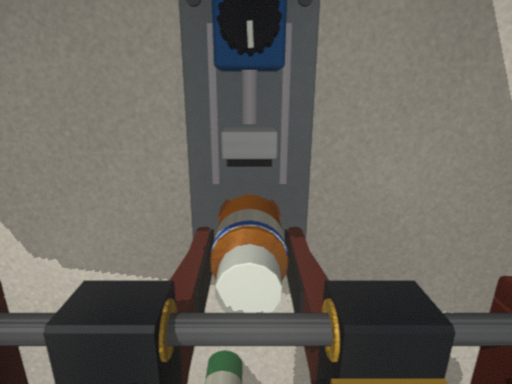

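The bottle hangs upright over the clamp. In the wrist view it is centred with the jaw (rubber edge at about (249,166)). I'll check the jaw edge from this second view, and the bottle's place in the tool.

```bash
python3 - <<'E'
from h import *
import json
im=cv2.imread('pics/f_wrist.png');cv2.imwrite('pics/f_w1.png',cv2.resize(im[115:320,195:305],None,fx=2.9*1.5,fy=2.9,interpolation=cv2.INTER_CUBIC))
cv2.imwrite('pics/f_w2.png',cv2.resize(im[0:190,185:315],None,fx=3,fy=3,interpolation=cv2.INTER_CUBIC))
E
```

```text
(no output)
```

View pics/f_w1.png

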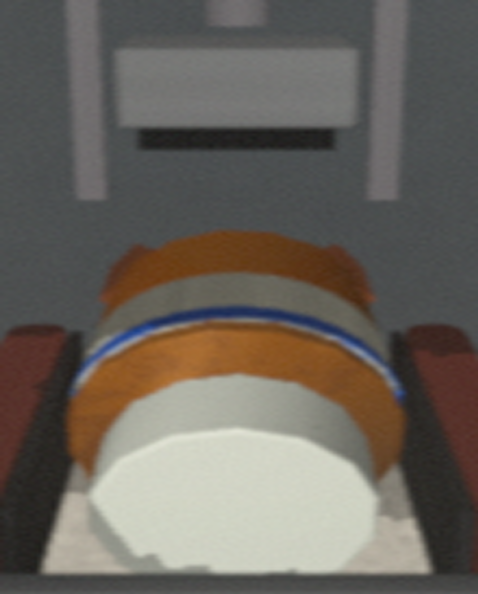

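View pics/f_w2.png

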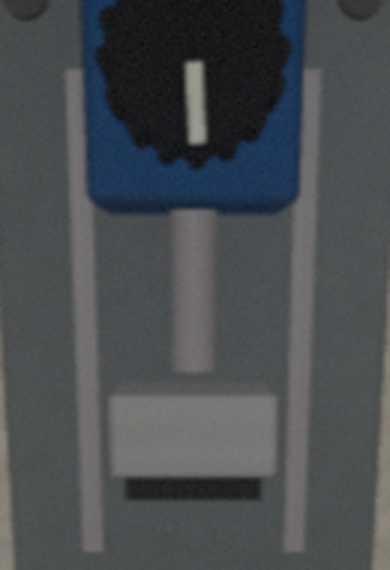

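```bash
python3 - <<'E'
from h import *
import json
np.set_printoptions(precision=1,suppress=True)
ld=lambda f:{k:np.array(v) for k,v in json.load(open(f)).items()}
s=ld('pics/f_w.json');W=cam('wrist',s);W0=cam('wrist',ld('pics/c_w.json'))
z0=s['tcp_pos'][2]-35.3
print('cap centre in tool',tool(s,plane(W,(248.8,287.2),z0+78)))
print('foot far edge in tool (x-20)',tool(s,plane(W,(248.7,194.7),z0)))
u2=lambda x,y:(195+(x+.5)/6-.5,180+(y+.5)/6-.5)
u1=lambda x,y:(195+(x+.5)/6-.5,85+(y+.5)/6-.5)
v2=lambda x,y:(185+(x+.5)/3-.5,(y+.5)/3-.5)
o=np.array([530.1,45,0]);a=np.radians(-13.3);xd=np.array([np.cos(a),np.sin(a),0]);yd=np.array([-xd[1],xd[0],0])
for n,a,b,z in(('jaw l',u2(240,215),v2(125,500),38),('jaw r',u2(426,215),v2(261,500),38),('mark in',u1(343,325),v2(194,60),86),('mark out',u1(345,420),v2(197,144),86)):
    X,r=tri((W0,a),(W,b));P=plane(W,b,z)
    print(n,'tri',X,r,'plane clamp',np.round([(P-o)@xd,(P-o)@yd],1),P)
E
```

```text
cap centre in tool [  1.5  -0.8 -42.7]
foot far edge in tool (x-20) [17.2 -0.9 35.3]
jaw l tri [518.5  74.2  35.7] [np.float64(0.08), np.float64(0.08)] plane clamp [-17.9  26.3] [518.7  74.7  38. ]
jaw r tri [553.8  65.1  32.8] [np.float64(0.01), np.float64(0.01)] plane clamp [18.1 26.2] [553.8  66.3  38. ]
mark in tri [558.7 164.   83.2] [np.float64(0.0), np.float64(0.0)] plane clamp [  0.4 121.9] [558.6 163.5  86. ]
mark out tri [555.8 149.5  84.4] [np.float64(0.03), np.float64(0.03)] plane clamp [  1.  107.5] [555.8 149.4  86. ]
```

Two-view heights agree with the text (jaw edge ~34–36 vs 38 mm, mark 83–84 vs 86 mm), and the bottle axis is at y≈2.6 of the clamp, mid-gap. Lowering.

```bash
python3 -m creep '[{"translation":[0,0,0.8],"spin":0},{"translation":[0,0,2.5],"spin":0},{"translation":[0,0,4.5],"spin":0},{"translation":[0,0,6.2],"spin":0},{"translation":[0,0,7.2],"spin":0},{"translation":[0,0,7.6],"spin":0},{"translation":[0,0,7.7],"spin":0},{"translation":[0,0,7.7],"spin":0}]'
python3 -m creep '[{"translation":[0,0,0],"spin":0},{"translation":[0,0,0.1],"spin":0},{"translation":[0,0,0.15],"spin":0},{"translation":[0,0,0.2],"spin":0},{"translation":[0,0,0.25],"spin":0},{"translation":[0,0,0.3],"spin":0},{"translation":[0,0,0.35],"spin":0},{"translation":[0,0,0.35],"spin":0}]'
python3 - <<'E'
from h import *
s=manip.get_state();print(s['tcp_pos'],s['contact_force'],s['moment'],s['grip_width'])
for n in('scene','wrist'): cv2.imwrite(f'pics/g_{n}.png',manip.get_image(n)[:,:,::-1])
im=cv2.imread('pics/g_scene.png');cv2.imwrite('pics/g_s1.png',cv2.resize(im[130:300,250:390],None,fx=3.5,fy=3.5,interpolation=cv2.INTER_CUBIC))
E
```

```text
clock: 6.85
tcp_pos: [531.7, 48.2, 49.3]
eef_rot: [179.9, -0.0, 76.7]
contact_force: [-0.8, -0.2, -1.7]
grip_width: 39.3
clock: 7.65
tcp_pos: [531.2, 48.2, 45.0]
eef_rot: [-180.0, 0.0, 76.7]
contact_force: [-0.7, -0.4, -0.7]
grip_width: 39.4
[531.19141729  48.15833539  44.98415407] [-0.72810119 -0.366588   -0.71192467] [-0.09694428  0.06772205 -0.01144157] 39.3949063281481
```

View pics/g_s1.png

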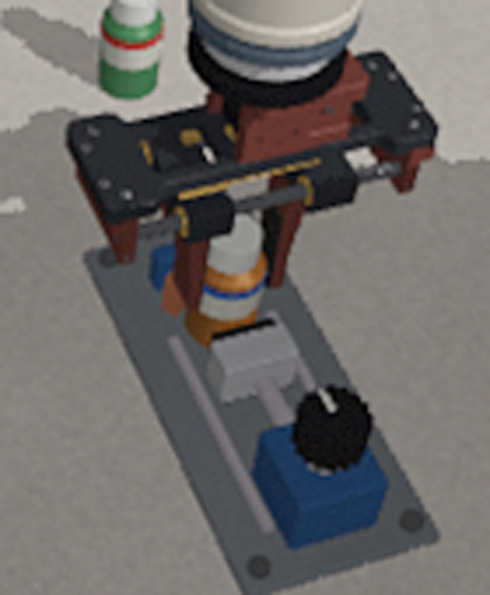

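View pics/g_wrist.png

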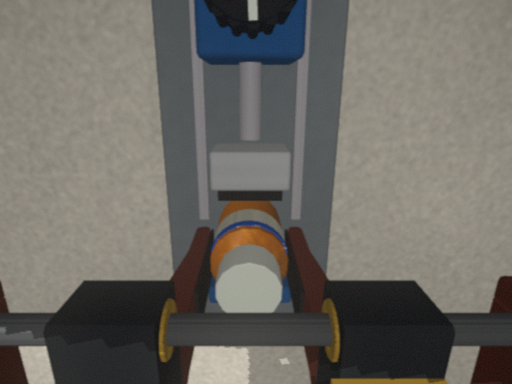

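The bottle sits between jaw and V with a gap at the rubber, and there is no contact yet. Down the last millimetres.

```bash
python3 -m creep '[{"translation":[0,0,0.02],"spin":0},{"translation":[0,0,0.05],"spin":0},{"translation":[0,0,0.07],"spin":0},{"translation":[0,0,0.1],"spin":0},{"translation":[0,0,0.12],"spin":0},{"translation":[0,0,0.12],"spin":0},{"translation":[0,0,0.12],"spin":0},{"translation":[0,0,0.12],"spin":0}]'
```

```text
clock: 8.55
tcp_pos: [531.3, 48.2, 43.9]
eef_rot: [-180.0, -0.0, 76.7]
contact_force: [0.8, 0.1, -1.4]
grip_width: 39.1
```

```bash
python3 -m creep '[{"translation":[0,0,0.02],"spin":0},{"translation":[0,0,0.05],"spin":0},{"translation":[0,0,0.07],"spin":0},{"translation":[0,0,0.1],"spin":0},{"translation":[0,0,0.1],"spin":0},{"translation":[0,0,0.1],"spin":0},{"translation":[0,0,0.1],"spin":0},{"translation":[0,0,0.1],"spin":0}]'
```

```text
clock: 9.35
tcp_pos: [531.4, 48.2, 43.6]
eef_rot: [180.0, -0.0, 76.7]
contact_force: [-2.3, -0.5, 5.3]
grip_width: 39.3
```

Contact at 5 N. Release and rise.

```bash
python3 -m creep '[{"translation":[0,0,-0.05],"spin":0},{"translation":[0,0,-0.05],"spin":0},{"translation":[0,0,-0.05],"spin":0},{"translation":[0,0,-0.05],"spin":0},{"translation":[0,0,-0.05],"spin":0},{"translation":[0,0,-0.05],"spin":0},{"translation":[0,0,-0.5],"spin":0},{"translation":[0,0,-2],"spin":0}]' 7
python3 -m creep '[{"translation":[0,0,-3],"spin":0},{"translation":[0,0,-6.5],"spin":0},{"translation":[0,0,-9.5],"spin":-0.1},{"translation":[1,0,-11],"spin":-0.25},{"translation":[3,0,-11],"spin":-0.4},{"translation":[6,0,-11],"spin":-0.55},{"translation":[9,0,-11],"spin":-0.7},{"translation":[11,0,-11],"spin":-0.85}]' 
python3 - <<'E'
from h import *
import json
s=manip.get_state();print(s['tcp_pos'],s['eef_rot'],s['joint_pos'],s['grip_width'],tool(s,[558.9,166.6,62]))
cv2.imwrite('pics/h_s.png',cv2.resize(manip.get_image('scene')[100:300,240:400,::-1],None,fx=3,fy=3,interpolation=cv2.INTER_CUBIC))
E
```

```text
clock: 10.15
tcp_pos: [530.2, 48.1, 61.9]
eef_rot: [-179.8, 0.0, 76.7]
contact_force: [0.4, -0.7, 0.2]
grip_width: 69.8
clock: 10.95
tcp_pos: [556.9, 157.0, 174.6]
eef_rot: [179.9, 0.0, 125.8]
contact_force: [-0.4, -0.6, 0.2]
grip_width: 69.9
[556.93481987 156.96490505 174.60653624] [1.79891980e+02 1.99270697e-02 1.25809514e+02] [ 1.23562592e+01  1.56179539e+00  7.91726846e+01  2.50303449e-02
  9.91584922e+01 -2.34492663e+01] 69.91294355026788 [  6.70309245   7.01880989 112.6176445 ]
```

View pics/h_s.png

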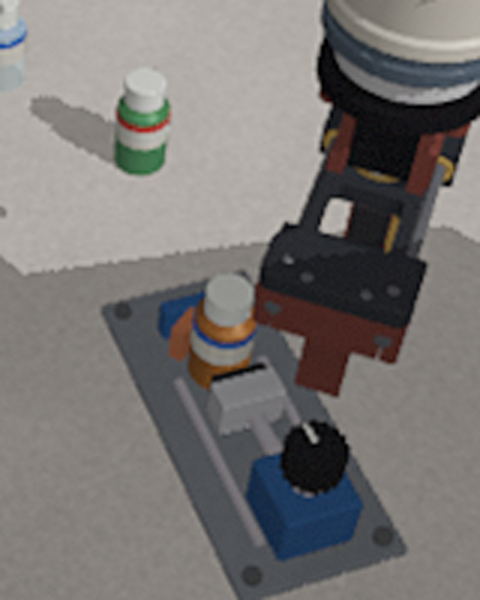

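The bottle stands upright in the clamp. I'll wind the wrist back to the start of its range over the screw.

```bash
python3 -m creep '[{"translation":[0.2,0.2,0],"spin":-0.12},{"translation":[0.5,0.5,0],"spin":-0.26},{"translation":[0.67,0.7,0],"spin":-0.4},{"translation":[0.67,0.7,0],"spin":-0.55},{"translation":[0.67,0.7,0],"spin":-0.7},{"translation":[0.67,0.7,0],"spin":-0.85},{"translation":[0.67,0.7,0],"spin":-1.0},{"translation":[0.67,0.7,0],"spin":-1.1}]' 6
python3 -m creep '[{"translation":[0,0,0],"spin":-0.14},{"translation":[0,0,0],"spin":-0.29},{"translation":[0,0,0],"spin":-0.44},{"translation":[0,0,0],"spin":-0.58},{"translation":[0,0,0],"spin":-0.7},{"translation":[0,0,0],"spin":-0.78},{"translation":[0,0,0],"spin":-0.78},{"translation":[0,0,0],"spin":-0.78}]'
python3 - <<'E'
from h import *
import json
s=manip.get_state();print(s['tcp_pos'],s['eef_rot'],s['joint_pos'],s['grip_width'],tool(s,[558.9,166.6,64]))
cv2.imwrite('pics/i_w.png',manip.get_image('wrist')[:,:,::-1])
json.dump({k:list(s[k]) for k in('tcp_pos','eef_rot')},open('pics/i_w.json','w'))
E
```

```text
clock: 11.8
tcp_pos: [558.5, 164.3, 174.4]
eef_rot: [-180.0, 0.1, -171.4]
contact_force: [-0.0, -0.1, -0.4]
grip_width: 60.1
clock: 12.6
tcp_pos: [558.5, 164.5, 173.9]
eef_rot: [-180.0, 0.0, -127.1]
contact_force: [0.4, 0.0, 0.8]
grip_width: 59.8
[558.4944072  164.49451975 173.8525018 ] [-1.79961333e+02  3.97954930e-02 -1.27069259e+02] [ 1.30660557e+01  2.16522311e+00  7.86325305e+01 -4.22490554e-03
  9.91469164e+01 -1.29865345e+02] 59.76275405229989 [ -1.84816172   1.01965201 109.85314885]
```

View pics/i_w.png

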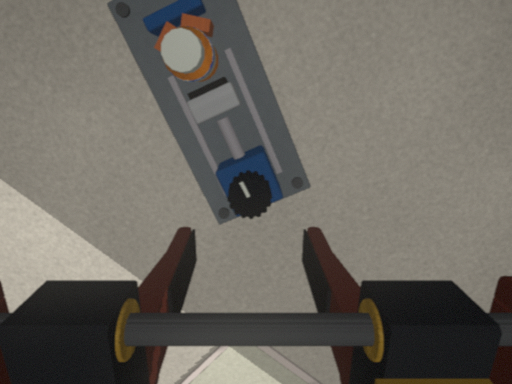

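```bash
python3 - <<'E'
from h import *
import json
np.set_printoptions(precision=1,suppress=True)
im=cv2.imread('pics/i_w.png');cv2.imwrite('pics/i_w1.png',cv2.resize(im[160:230,210:290],None,fx=8,fy=8,interpolation=cv2.INTER_CUBIC))
E
```

```text
(no output)
```

View pics/i_w1.png

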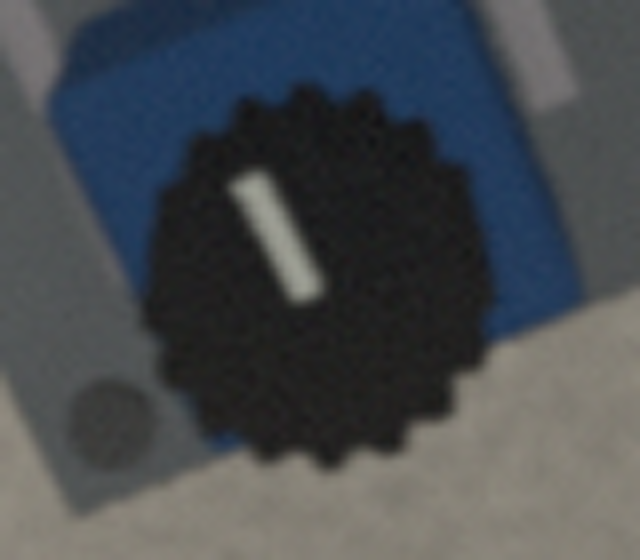

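```bash
python3 - <<'E'
from h import *
import json
np.set_printoptions(precision=1,suppress=True)
ld=lambda f:{k:np.array(v) for k,v in json.load(open(f)).items()}
s=ld('pics/i_w.json');W=cam('wrist',s);W0=cam('wrist',ld('pics/c_w.json'))
uv=(249.1,196.8);u0=(195+343.5/6-.5,85+313/6-.5)
print(plane(W,uv,86),plane(W0,u0,86),tri((W,uv),(W0,u0)))
n=manip.get_state();print(n['tcp_pos'],tool(n,plane(W,uv,86)),tool(n,tri((W,uv),(W0,u0))[0]))
E
```

```text
[557.8 164.   86. ] [560.7 169.   86. ] (array([560.4, 167.3,  73.6]), [np.float64(0.08), np.float64(0.08)])
[558.4 164.6 173.6] [ 0.9  0.2 87.6] [ -3.3   0.2 100. ]
```

```bash
python3 - <<'E'
from h import *
import json
np.set_printoptions(precision=1,suppress=True)
ld=lambda f:{k:np.array(v) for k,v in json.load(open(f)).items()}
s=ld('pics/i_w.json');s0=ld('pics/c_w.json');W=cam('wrist',s);W0=cam('wrist',s0)
for w,st,un in((W0,s0,lambda x,y:(195+(x+.5)/6-.5,85+(y+.5)/6-.5)),(W,s,lambda x,y:(210+(x+.5)/8-.5,160+(y+.5)/8-.5))):
    R=Ro.from_euler('xyz',st['eef_rot'],degrees=True).as_matrix()[:,0]
    e=un(*((343,432) if w is W0 else (325,463)));P=plane(w,e,86);print('near edge',P,'centre',P+17*R)
    t=un(*((340,188) if w is W0 else (310,88)));Q=plane(w,t,62);print('far edge z62',Q,'centre',Q-17*R)
    m=un(*((343,325) if w is W0 else (311,302)));print('mark in',plane(w,m,86))
# tower in view 2: top corners z50
E
```

```text
near edge [556.7 150.7  86. ] centre [560.4 167.3  86. ]
far edge z62 [564.1 185.6  62. ] centre [560.4 169.   62. ]
mark in [560.3 167.1  86. ]
near edge [568.  179.1  86. ] centre [557.8 165.5  86. ]
far edge z62 [548.6 150.7  62. ] centre [558.8 164.3  62. ]
mark in [558.5 164.   86. ]
```

```bash
python3 - <<'E'
from h import *
import json
np.set_printoptions(precision=4,suppress=True)
print(manip.camera_params('wrist')['hand_eye'],manip.camera_params('wrist')['fx'])
s={k:np.array(v) for k,v in json.load(open('pics/c_w.json')).items()}
W0=cam('wrist',s);print(s)
f=lambda x,y:(195+(x+.5)/6-.5,85+(y+.5)/6-.5)
print(f(343,325),plane(W0,f(343,325),86), plane(W0,f(343,325),86))
E
```

```text
[[  -0.0003   -0.9532   -0.3023   85.0937]
 [   1.       -0.0004    0.0001    0.0893]
 [  -0.0002   -0.3023    0.9532 -160.4202]
 [   0.        0.        0.        1.    ]] 319.56318946455764
{'tcp_pos': array([548.573 , 127.4725, 222.5805]), 'eef_rot': array([-179.969 ,   -0.023 ,   77.3588])}
(251.75, 138.75) [560.3089 167.1307  86.    ] [560.3089 167.1307  86.    ]
```

```bash
python3 - <<'E'
from h import *
np.set_printoptions(precision=3,suppress=True)
H=np.array([manip.camera_params('wrist')['hand_eye'] for _ in range(200)])
print(H[:3,:3,3],H.std(0)[:3],H.mean(0)[:3])
t=np.array([manip.camera_params('top')['t'] for _ in range(50)]);print(t.std(0),t.mean(0))
P=np.array([manip.get_state()['tcp_pos'] for _ in range(3)]);print(P)
E
```

```text
[[  85.094    0.089 -160.42 ]
 [  85.094    0.089 -160.42 ]
 [  85.094    0.089 -160.42 ]] [[0. 0. 0. 0.]
 [0. 0. 0. 0.]
 [0. 0. 0. 0.]] [[  -0.      -0.953   -0.302   85.094]
 [   1.      -0.       0.       0.089]
 [  -0.      -0.302    0.953 -160.42 ]]
[0. 0. 0.] [-43.891 617.595 824.615]
[[558.44  164.556 173.63 ]
 [558.44  164.556 173.63 ]
 [558.44  164.556 173.63 ]]
```

```bash
python3 - <<'E'
from h import *
np.set_printoptions(precision=2,suppress=True)
for i in range(6):
    s=manip.get_state();H=np.array(manip.camera_params('wrist')['hand_eye'])
    R=Ro.from_euler('xyz',s['eef_rot'],degrees=True).as_matrix()
    print(s['tcp_pos'],s['eef_rot'],H[:3,3],R@H[:3,3]+s['tcp_pos'])
    if i<5: manip.get_image('wrist')
E
```

```text
[558.44 164.56 173.63] [-179.97    0.03 -127.04] [  85.09    0.09 -160.42] [507.    96.67 334.01]
[558.44 164.59 173.46] [-179.98    0.02 -127.01] [  85.09    0.09 -160.42] [507.07  96.68 333.84]
[558.4  164.62 173.27] [-179.99    0.01 -126.98] [  85.09    0.09 -160.42] [507.1   96.69 333.67]
[558.4  164.65 173.14] [-179.99    0.01 -126.95] [  85.09    0.09 -160.42] [507.14  96.7  333.55]
[558.38 164.67 173.06] [-179.99    0.   -126.93] [  85.09    0.09 -160.42] [507.16  96.71 333.48]
[558.36 164.71 172.99] [ 180.     -0.   -126.92] [  85.09    0.09 -160.42] [507.18  96.74 333.41]
```

All the same-instant estimates put the screw axis at about (558.5,164.7), so I'm already over it. I'll descend (fingertips above the 50 mm tower top) and look before closing.

```bash
python3 -m creep '[{"translation":[0,0,0.8],"spin":0},{"translation":[0,0,2.5],"spin":0},{"translation":[0,0,5],"spin":0},{"translation":[0,0,7.5],"spin":0},{"translation":[0,0,9.5],"spin":0},{"translation":[0,0,10.8],"spin":0},{"translation":[0,0,11.4],"spin":0},{"translation":[0,0,11.5],"spin":0}]'
python3 - <<'E'
from h import *
s=manip.get_state();print(s['tcp_pos'],s['eef_rot'],s['contact_force'],s['moment'],manip.camera_params('wrist')['hand_eye'][:3,3])
cv2.imwrite('pics/j_w.png',manip.get_image('wrist')[:,:,::-1])
E
```

```text
clock: 13.7
tcp_pos: [557.9, 164.6, 56.9]
eef_rot: [179.9, -0.1, -126.9]
contact_force: [-0.4, 0.4, 0.3]
grip_width: 60.1
[557.93528666 164.63129373  56.91150219] [ 1.79948578e+02 -6.41685823e-02 -1.26875488e+02] [-0.36447395  0.44683505  0.3283364 ] [0.07079525 0.02194735 0.02804215] [ 8.50906919e+01  9.11009914e-02 -1.60417522e+02]
```

View pics/j_w.png

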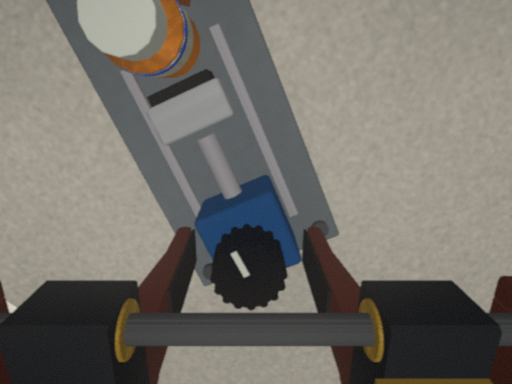

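The head is centred between the fingers at (250,272), about 1 mm toward tool +x. I'll shift 1 mm and grip.

```bash
python3 -m creep '[{"translation":[0.1,0,0],"spin":0},{"translation":[0.1,0,0],"spin":0},{"translation":[0.1,0,0],"spin":0},{"translation":[0.1,0,0],"spin":0},{"translation":[0.1,0,0],"spin":0},{"translation":[0.1,0,0],"spin":0},{"translation":[0.1,0,0],"spin":0},{"translation":[0.1,0,0],"spin":0}]' 2.8 25
python3 - <<'E'
from h import *
s=manip.get_state();print(s['tcp_pos'],s['eef_rot'],s['contact_force'],s['moment'],s['joint_pos'][5])
E
```

```text
clock: 14.55
tcp_pos: [557.9, 164.2, 58.6]
eef_rot: [-180.0, 0.0, -126.9]
contact_force: [-2.4, 0.5, 5.8]
grip_width: 33.7
[557.90892522 164.15637061  58.61119815] [-1.79985831e+02  4.02165042e-02 -1.26867357e+02] [-2.39338537  0.47365098  5.82136153] [0.25846671 0.43134831 0.09012762] -130.09825749302308
```

```bash
cat > m.py <<'E'
from h import *
import json
s=manip.get_state();np.set_printoptions(precision=3,suppress=True)
print('F',s['contact_force'],'M',s['moment'],'j6',round(s['joint_pos'][5],2),'yaw',round(s['eef_rot'][2],2),'w',round(s['grip_width'],1),'tau6',s['joint_torque'][5],'tcp',s['tcp_pos'])
E
python3 -m creep '[{"translation":[0,0,0],"spin":0.1},{"translation":[0,0,0],"spin":0.2},{"translation":[0,0,0],"spin":0.3},{"translation":[0,0,0],"spin":0.4},{"translation":[0,0,0],"spin":0.5},{"translation":[0,0,0],"spin":0.6},{"translation":[0,0,0],"spin":0.7},{"translation":[0,0,0],"spin":0.8}]'; python3 m.py
python3 -m creep '[{"translation":[0,0,0],"spin":0.12},{"translation":[0,0,0],"spin":0.24},{"translation":[0,0,0],"spin":0.36},{"translation":[0,0,0],"spin":0.48},{"translation":[0,0,0],"spin":0.6},{"translation":[0,0,0],"spin":0.7},{"translation":[0,0,0],"spin":0.8},{"translation":[0,0,0],"spin":0.9}]'; python3 m.py
python3 - <<'E'
from h import *
cv2.imwrite('pics/k_s.png',cv2.resize(manip.get_image('scene')[150:310,250:400,::-1],None,fx=3.5,fy=3.5,interpolation=cv2.INTER_CUBIC))
cv2.imwrite('pics/k_w.png',manip.get_image('wrist')[:,:,::-1])
E
```

```text
clock: 15.35
tcp_pos: [556.7, 166.2, 58.6]
eef_rot: [179.8, -0.1, -172.8]
contact_force: [-7.2, 7.5, 6.6]
grip_width: 33.4
F [-7.201  7.508  6.608] M [1.283 1.054 0.086] j6 -84.04 yaw -172.85 w 33.4 tau6 -1.2579825147986412 tcp [556.727 166.213  58.598]
clock: 16.15
tcp_pos: [557.6, 168.7, 58.7]
eef_rot: [179.6, -0.3, 135.7]
contact_force: [-1.1, 15.3, 2.8]
grip_width: 33.6
F [-1.127 15.336  2.797] M [2.515 0.29  0.084] j6 -32.47 yaw 135.67 w 33.6 tau6 -1.2511324882507324 tcp [557.583 168.726  58.67 ]
```

View pics/k_w.png

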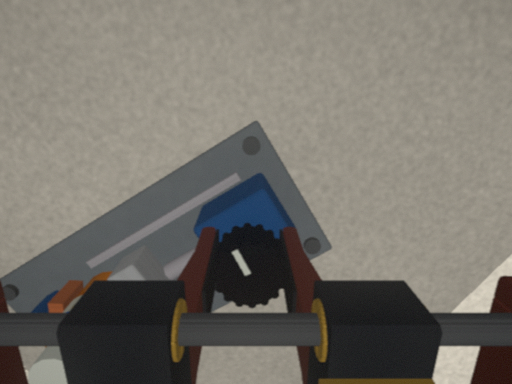

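The mark keeps its place between the fingers, so the head turns without slip. A 15 N side force in +y shows the axis is about 2–3 mm further in +y, so I'll re-centre.

```bash
python3 -m creep '[{"translation":[0.1,0.1,0],"spin":0},{"translation":[0.2,0.2,0],"spin":0},{"translation":[0.2,0.2,0],"spin":0},{"translation":[0.2,0.2,0],"spin":0},{"translation":[0.2,0.2,0],"spin":0},{"translation":[0.2,0.2,0],"spin":0},{"translation":[0.2,0.2,0],"spin":0},{"translation":[0.2,0.2,0],"spin":0}]'; python3 m.py
```

```text
clock: 17.05
tcp_pos: [557.6, 168.9, 58.6]
eef_rot: [179.8, -0.1, 135.8]
contact_force: [-2.9, 6.6, 4.5]
grip_width: 33.5
F [-2.897  6.592  4.464] M [1.031 0.554 0.057] j6 -32.43 yaw 135.81 w 33.5 tau6 0.028041882324032485 tcp [557.564 168.861  58.643]
```

```bash
python3 -m creep '[{"translation":[0.1,0.03,0],"spin":0},{"translation":[0.2,0.07,0],"spin":0},{"translation":[0.2,0.07,0],"spin":0.06},{"translation":[0.2,0.07,0],"spin":0.12},{"translation":[0.2,0.07,0],"spin":0.18},{"translation":[0.2,0.07,0],"spin":0.24},{"translation":[0.2,0.07,0],"spin":0.3},{"translation":[0.2,0.07,0],"spin":0.36}]'; python3 m.py
python3 -m creep '[{"translation":[0,0,0],"spin":0.06},{"translation":[0,0,0],"spin":0.12},{"translation":[0,0,0],"spin":0.18},{"translation":[0,0,0],"spin":0.24},{"translation":[0,0,0],"spin":0.3},{"translation":[0,0,0],"spin":0.36},{"translation":[0,0,0],"spin":0.42},{"translation":[0,0,0],"spin":0.48}]'; python3 m.py
```

```text
clock: 17.85
tcp_pos: [558.5, 169.5, 58.7]
eef_rot: [179.7, 0.0, 115.0]
contact_force: [4.8, 5.0, 2.6]
grip_width: 33.7
F [4.816 5.017 2.599] M [ 0.751 -0.734  0.051] j6 -11.45 yaw 114.97 w 33.7 tau6 -0.7361533865332603 tcp [558.456 169.544  58.694]
clock: 18.65
tcp_pos: [559.9, 169.8, 58.7]
eef_rot: [179.6, -0.2, 87.5]
contact_force: [11.7, 6.0, -0.3]
grip_width: 33.4
F [11.702  5.98  -0.277] M [ 1.    -1.64   0.069] j6 16.05 yaw 87.46 w 33.4 tau6 -0.720605906099081 tcp [559.863 169.82   58.691]
```

```bash
python3 -m creep '[{"translation":[0.05,0.15,0],"spin":0},{"translation":[0.1,0.3,0],"spin":0},{"translation":[0.1,0.3,0],"spin":0.05},{"translation":[0.1,0.3,0],"spin":0.1},{"translation":[0.1,0.3,0],"spin":0.15},{"translation":[0.1,0.3,0],"spin":0.2},{"translation":[0.1,0.3,0],"spin":0.25},{"translation":[0.1,0.3,0],"spin":0.3}]'; python3 m.py
python3 - <<'E'
from h import *
cv2.imwrite('pics/l_s.png',cv2.resize(manip.get_image('scene')[150:310,250:400,::-1],None,fx=3.5,fy=3.5,interpolation=cv2.INTER_CUBIC))
cv2.imwrite('pics/l_w.png',manip.get_image('wrist')[:,:,::-1])
E
```

```text
clock: 19.45
tcp_pos: [560.9, 169.7, 58.6]
eef_rot: [179.9, -0.1, 70.3]
contact_force: [4.7, 2.8, 4.3]
grip_width: 33.5
F [4.747 2.767 4.297] M [ 0.366 -0.26   0.148] j6 33.22 yaw 70.29 w 33.5 tau6 -0.6190421618521214 tcp [560.878 169.708  58.639]
```

View pics/l_s.png

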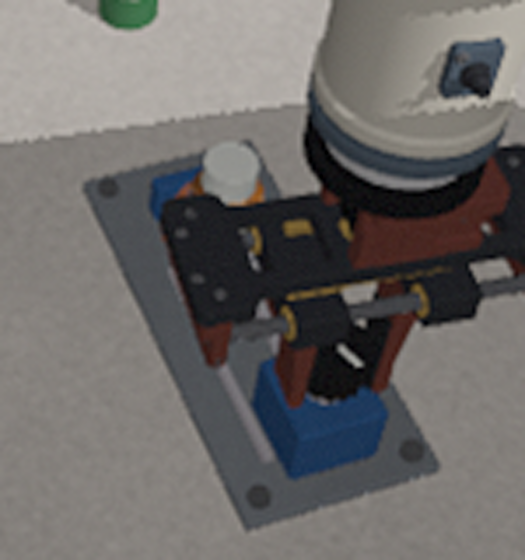

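View pics/l_w.png

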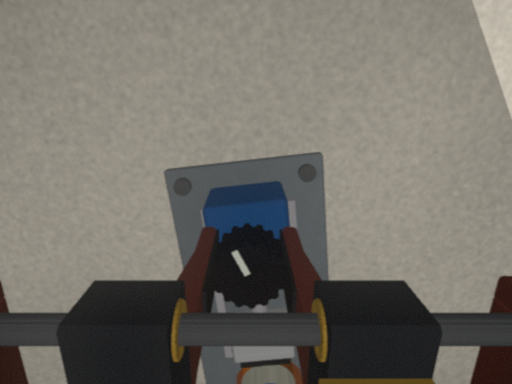

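Mz rose to 0.148 N m, so the bottle may be seated. Hold and re-read.

```bash
python3 - <<'E'
from h import *
for i in range(6):
    s=manip.get_state();print(round(s['clock'],2),np.round(s['moment'],3),np.round(s['contact_force'],1),round(s['eef_rot'][2],2),s['joint_torque'][5]); manip.get_image('top')
E
```

```text
19.55 [ 0.396 -0.37  -0.064] [3.6 3.3 5.1] 70.38 0.4931044578552246
19.6 [ 0.435 -0.47   0.018] [4.2 3.1 5.7] 70.46 0.18962139263749123
19.65 [ 0.443 -0.596 -0.019] [4.1 3.7 4.9] 70.47 0.04020218853838742
19.7 [ 0.45  -0.579 -0.044] [3.9 3.  4.8] 70.47 -0.010930227872449905
19.75 [ 0.442 -0.539  0.033] [5.5 3.7 5.5] 70.47 0.0012144189167884178
19.8 [ 0.49  -0.569  0.015] [3.7 3.5 4.1] 70.47 0.001927136181620881
```

That was noise: at rest Mz is ≈0 (±0.04), so it isn't seated. I'll continue in small steps, averaging the moment each time.

```bash
cat > a.py <<'E'
from h import *
M=[];F=[]
for i in range(6):
    s=manip.get_state();M.append(s['moment']);F.append(s['contact_force']); manip.get_image('top')
print('t',round(s['clock'],2),'Mz',np.round(np.mean(M,0)[2],3),'sd',np.round(np.std(M,0)[2],3),'F',np.round(np.mean(F,0),1),'yaw',round(s['eef_rot'][2],2),'j6',round(s['joint_pos'][5],1),'w',round(s['grip_width'],1))
E
python3 -m creep '[{"translation":[0,0.12,0],"spin":0.04},{"translation":[0,0.12,0],"spin":0.08},{"translation":[0,0.12,0],"spin":0.11},{"translation":[0,0.12,0],"spin":0.14},{"translation":[0,0.12,0],"spin":0.17},{"translation":[0,0.12,0],"spin":0.2},{"translation":[0,0.12,0],"spin":0.2},{"translation":[0,0.12,0],"spin":0.2}]'; python3 a.py
python3 -m creep '[{"translation":[0,0,0],"spin":0.02},{"translation":[0,0,0],"spin":0.05},{"translation":[0,0,0],"spin":0.08},{"translation":[0,0,0],"spin":0.1},{"translation":[0,0,0],"spin":0.13},{"translation":[0,0,0],"spin":0.15},{"translation":[0,0,0],"spin":0.15},{"translation":[0,0,0],"spin":0.15}]'; python3 a.py
```

```text
clock: 20.65
tcp_pos: [561.4, 169.4, 58.6]
eef_rot: [180.0, -0.1, 59.0]
contact_force: [2.4, 2.7, 5.5]
grip_width: 33.5
t 20.9 Mz -0.037 sd 0.026 F [2.1 3.2 5.9] yaw 59.02 j6 44.4 w 33.5
clock: 21.75
tcp_pos: [561.8, 169.1, 58.6]
eef_rot: [179.9, -0.1, 50.4]
contact_force: [4.1, 1.9, 4.7]
grip_width: 33.6
t 22.0 Mz -0.007 sd 0.052 F [3.7 2.2 5.1] yaw 50.41 j6 53.0 w 33.5
```

```bash
python3 -m creep '[{"translation":[0,0.05,0],"spin":0.02},{"translation":[0,0.05,0],"spin":0.05},{"translation":[0,0.05,0],"spin":0.08},{"translation":[0,0.05,0],"spin":0.1},{"translation":[0,0.05,0],"spin":0.12},{"translation":[0,0.05,0],"spin":0.12},{"translation":[0,0.05,0],"spin":0.12},{"translation":[0,0.05,0],"spin":0.12}]'; python3 a.py
python3 -m creep '[{"translation":[0,0,0],"spin":0.02},{"translation":[0,0,0],"spin":0.05},{"translation":[0,0,0],"spin":0.08},{"translation":[0,0,0],"spin":0.1},{"translation":[0,0,0],"spin":0.12},{"translation":[0,0,0],"spin":0.12},{"translation":[0,0,0],"spin":0.12},{"translation":[0,0,0],"spin":0.12}]'; python3 a.py
python3 - <<'E'
from h import *
cv2.imwrite('pics/n_w.png',cv2.resize(manip.get_image('scene')[170:260,270:350,::-1],None,fx=6,fy=6,interpolation=cv2.INTER_CUBIC))
cv2.imwrite('pics/n_w2.png',manip.get_image('wrist')[:,:,::-1])
E
```

```text
clock: 22.85
tcp_pos: [562.1, 168.9, 58.6]
eef_rot: [179.9, -0.1, 43.5]
contact_force: [3.7, 3.4, 5.8]
grip_width: 33.2
t 23.1 Mz 0.071 sd 0.022 F [3.5 2.9 5.1] yaw 43.55 j6 59.9 w 33.4
clock: 23.95
tcp_pos: [562.3, 168.6, 58.6]
eef_rot: [179.9, -0.1, 36.7]
contact_force: [5.5, 2.5, 4.8]
grip_width: 33.7
t 24.2 Mz 0.132 sd 0.029 F [4.8 1.7 5. ] yaw 36.66 j6 66.7 w 33.5
```

View pics/n_w2.png

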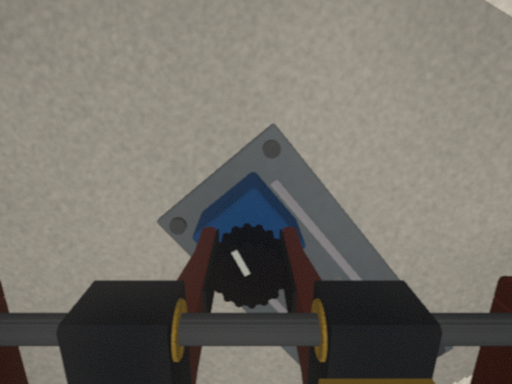

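View pics/n_w.png

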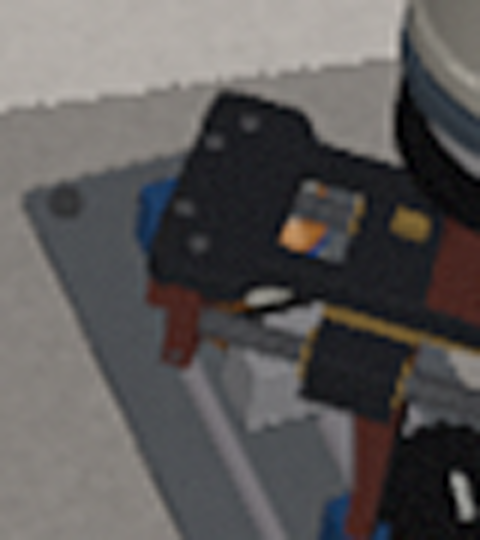

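Mz climbed -0.01 → 0.07 → 0.13 N m over 0.24 rad, which matches the stated slope: seated, with about 40–50 N on the jaw. The scene view shows the jaw up against the bottle. I'll hold a moment.

```bash
python3 -m creep '[{"translation":[0,0,0],"spin":0},{"translation":[0,0,0],"spin":0},{"translation":[0,0,0],"spin":0},{"translation":[0,0,0],"spin":0},{"translation":[0,0,0],"spin":0},{"translation":[0,0,0],"spin":0},{"translation":[0,0,0],"spin":0},{"translation":[0,0,0],"spin":0}]'; python3 a.py
```

```text
clock: 25.15
tcp_pos: [562.3, 168.6, 58.6]
eef_rot: [179.9, -0.1, 36.7]
contact_force: [4.2, 1.0, 5.5]
grip_width: 33.5
t 25.4 Mz 0.108 sd 0.021 F [4.6 1.7 5. ] yaw 36.66 j6 66.7 w 33.5
```

Steady at 0.11–0.13 N m (~45 N), held for over a second. Now I'll back off a quarter turn.

```bash
python3 -m creep '[{"translation":[0,0,0],"spin":-0.1},{"translation":[0,0,0],"spin":-0.2},{"translation":[0,0,0],"spin":-0.3},{"translation":[0,0,0],"spin":-0.4},{"translation":[0,0,0],"spin":-0.5},{"translation":[0,0,0],"spin":-0.6},{"translation":[0,0,0],"spin":-0.7},{"translation":[0,0,0],"spin":-0.8}]'
python3 -m creep '[{"translation":[0,0,0],"spin":-0.12},{"translation":[0,0,0],"spin":-0.24},{"translation":[0,0,0],"spin":-0.36},{"translation":[0,0,0],"spin":-0.48},{"translation":[0,0,0],"spin":-0.6},{"translation":[0,0,0],"spin":-0.7},{"translation":[0,0,0],"spin":-0.77},{"translation":[0,0,0],"spin":-0.77}]'; python3 a.py
```

```text
clock: 26.25
tcp_pos: [560.3, 169.8, 58.6]
eef_rot: [-179.9, -0.1, 82.8]
contact_force: [-3.7, 5.5, 8.7]
grip_width: 33.5
clock: 27.05
tcp_pos: [558.0, 169.2, 58.5]
eef_rot: [-179.7, -0.3, 126.8]
contact_force: [-13.2, 2.6, 13.2]
grip_width: 33.5
t 27.3 Mz -0.01 sd 0.035 F [-13.5   2.6  14. ] yaw 126.67 j6 -23.2 w 33.5
```

```bash
python3 -m creep '[{"translation":[0.1,-0.12,0],"spin":0},{"translation":[0.18,-0.24,0],"spin":0},{"translation":[0.18,-0.24,0],"spin":0},{"translation":[0.18,-0.24,0],"spin":0},{"translation":[0.18,-0.24,0],"spin":0},{"translation":[0.18,-0.24,0],"spin":0},{"translation":[0.18,-0.24,0],"spin":0},{"translation":[0.18,-0.24,0],"spin":0}]'; python3 a.py
python3 -m creep '[{"translation":[0,0,0],"spin":0},{"translation":[0,0,0],"spin":0},{"translation":[0,0,0],"spin":0},{"translation":[0,0,0],"spin":0},{"translation":[0,0,0],"spin":0},{"translation":[0,0,-0.2],"spin":0},{"translation":[0,0,-1],"spin":0},{"translation":[0,0,-2.5],"spin":0}]' 6
python3 -m creep '[{"translation":[0,0,-3],"spin":0},{"translation":[0,0,-6],"spin":0},{"translation":[0,0,-9],"spin":0},{"translation":[2,0,-11],"spin":0},{"translation":[5,0,-12],"spin":0},{"translation":[8,0,-12],"spin":0},{"translation":[10,0,-12],"spin":0},{"translation":[11,0,-12],"spin":0}]'
python3 - <<'E'
from h import *
s=manip.get_state();print(s['tcp_pos'],s['contact_force'])
im=manip.get_image('scene')[:,:,::-1];cv2.imwrite('pics/p_s.png',im);cv2.imwrite('pics/p_s1.png',cv2.resize(im[170:305,260:390],None,fx=4.4,fy=4.4,interpolation=cv2.INTER_CUBIC))
cv2.imwrite('pics/p_t.png',manip.get_image('top')[:,:,::-1])
E
```

```text
clock: 28.15
tcp_pos: [558.0, 169.2, 58.6]
eef_rot: [-180.0, -0.1, 126.6]
contact_force: [0.1, 4.0, 7.5]
grip_width: 33.8
t 28.4 Mz 0.044 sd 0.027 F [-1.   3.4  7.7] yaw 126.64 j6 -23.1 w 33.2
clock: 29.25
tcp_pos: [557.7, 168.7, 82.7]
eef_rot: [-179.9, -0.0, 126.6]
contact_force: [0.0, -0.1, -0.8]
grip_width: 60.2
clock: 30.05
tcp_pos: [492.1, 258.6, 204.9]
eef_rot: [179.9, 0.0, 126.7]
contact_force: [-0.4, 0.5, 0.6]
grip_width: 60.0
[492.1111117  258.5572943  204.92196741] [-0.43002085  0.46647433  0.64619303]
```

View pics/p_s1.png

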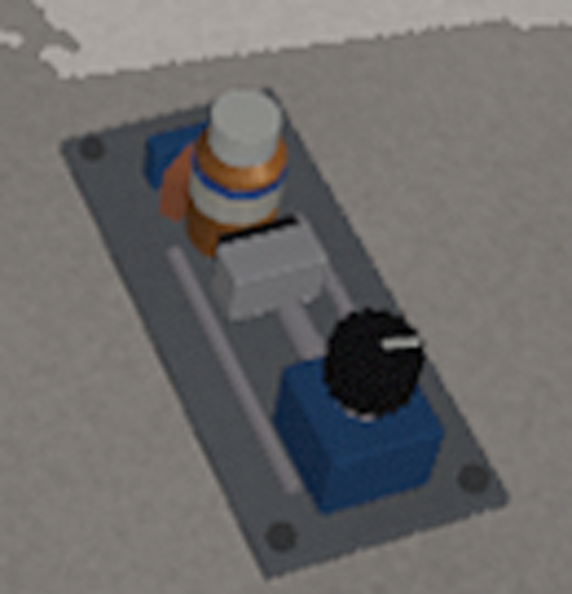

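View pics/p_s.png

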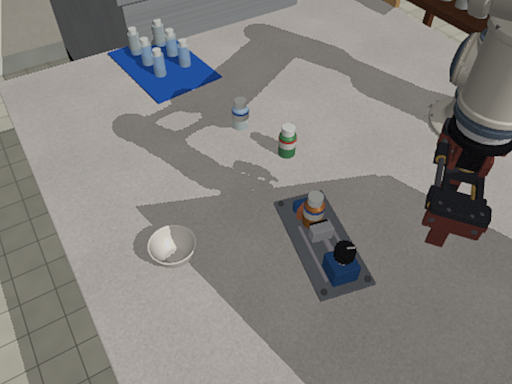

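View pics/p_t.png

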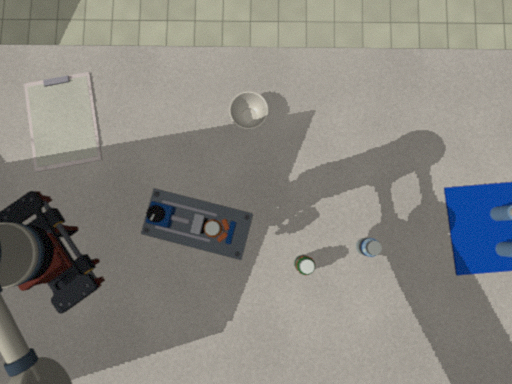

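The bottle stands upright in the V with a small gap to the jaw. The mark has turned by the expected net ~106°, the other items haven't moved (mortar (249,109), green (307,266), clear (371,247) in the top view), and the arm is clear. Handing in.

```bash
python3 -c "
from rig import manip
print(manip.get_state()['clock'],manip.sign_off())"
```

```text
the job is handed in; nothing more can be done
30.15 None
```

The amber bottle is standing upright in the clamp and released. I turned the thumbscrew clockwise about 3.43 rad until the glass was seated, held it for over a second, then backed it off 90.0° and let go. The job was handed in at 30.15 s, and sign-off reports no verdict.

**Clamping force:** this is worked out from the wrist moment, not measured directly. The moment rose from about 0 to 0.11–0.13 N m over the last 0.24 rad, at the slope you gave. That puts the jaw force at about 40–50 N. With sensor noise and the hidden friction it could be roughly 30–65 N, still inside your 10–80 N limits.

**Last checks:**
- The bottle is upright in the V with a small gap to the jaw.
- The mark on the screw has turned by the expected net of about 106°.
- The mortar and the other two bottles are where they were in the first pictures.
- The arm is clear, with no contact force.

**What disagreed:**
- **Screw position:** my first camera estimate of the screw axis was about 3–4 mm off. The wrist camera's calibration read differently early and late in the run. This showed as a side force of up to 15 N while turning, so I re-centred several times.
- **Heights:** plate and jaw heights measured from two views came out 2–5 mm below the values in the text.
- **False reading:** one moment reading of 0.148 N m during turning turned out to be noise when I re-read it at rest.

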